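# Sort the dosing cartridges and open the safety cap for a refill

### The arm

A 7-joint arm with a two-finger parallel gripper is mounted at the origin on the work surface. World frame = base frame: x ahead of the robot, y to its left, z up, the work surface at z = 0. Lengths are in m, angles in rad, forces in N, time in s.
With the tool pointing down it reaches from about 0.4 to 0.875 m from the base axis. Payload 6.5 kg.
Tool frame: the origin (TCP) lies at the very end of the fingers, on their centre line; the grasp point (between the pads) lies 19 mm behind it; x points along the fingers, y is the direction in which the jaws open and shut, and the axes are right-handed (so a half turn about x gives the same grasp; the last joint's range is limited). The gripper opens to 85 mm and grips with 20 to 120 N. Pads are 22 mm wide; open, the fingers measure 114 mm over their backs; the gripper's body (76 mm by 85 mm) begins 54 mm behind the grasp point. The pads swing forward as they close: fully open they stand 13 mm farther back than shut.
Start: joints at [1.117, 0.536, -0.004, 1.538, 0.003, 1.067, -0.071], TCP at [0.246, -0.602, 0.231] pointing down, gripper open.
Joint ranges: [-2.7, 2.7], [-0.37, 2.16], [-1.27, 1.26], [0.24, 2.4], [-1.31, 4.45], [0.19, 1.91], [-2.76, 2.76]. Speed limits (rad/s): [2.39, 2.39, 3.14, 3.14, 3.14, 3.14, 3.14].

### API

Orientations are given as a unit quaternion [x, y, z, w].
In Python, from rig import r, cams, workorder gives the robot as it stands.
- The arm moves only by the shell command python3 -m handwheel 'ROWS' [FORCE]. ROWS is JSON, a list of rows, each a list of 7 numbers: the shift along the tool's x, y, z in units of 40 mm (1.0 is 40 mm), then the turn, a rotation vector about the tool's x, y, z in rad, then the opening, from 0 (shut) to 1 (fully open). A call has 1 to 5 rows; each row shifts and turns the pose as measured when the row begins, along the tool's axes as they then stand; what a row does not reach is not made up. A row lasts 1/12 s, in which the tool goes at most 41.7 mm and 7.16 degrees, less where a joint would pass 70% of its speed; a pose out of reach is approached as far as the arm can. A call is refused whole if a number of a shift passes 1 or a number of a turn 0.125, either way. A call with a gripper value outside its range is refused whole. The fingers move at their own pace and stop on an object; FORCE is the grip in N (left out, the last holds). Time passes only in rows, so rows that do not move let the fingers close. It gives the time, the measured TCP pose, the force and the opening at its end, in the units of the state.
- r.state(): the state, without advancing time (a new reading comes with each control period).
- cams.grab_frame(name): name is "scene" or "top" or "wrist"; returns (picture, depth): 420x560x3 uint8, red, green, blue; 420x560 float32, m along the optical axis (not along the pixel's ray), 0 where there is no reading.
- cams.camera_model(name): a dict with "mtx" (3x3 intrinsics, pixels), "xyz" and "attitude" of the camera in the world. Camera axes: x right, y down, z forward; pixel columns grow to the right and rows downward; lengths in m; the calibration is good to about 2 mm. A picture is of the moment at which its call begins: read the wrist's pose just before it. camera_model takes no time and is no camera call; for the wrist camera it gives the pose at the moment of the call.
- workorder.finish_job(): hands the job in, once; it reports no verdict.
The state is a dict: "t": time; "qpos": joint angles; "dq": joint speeds; "tau": joint torques, N m; "eef_pos": TCP position; "tool_rot": TCP orientation; "contact_force": force on the tool from outside, world axes, zero at the start; "torque": the same for the moment, N m; "width": finger opening in m.
Only numpy, scipy, OpenCV 4.12 (cv2) and the standard library are available. Lean on these libraries where they do the work, as an engineer would, in place of code of your own. Each camera call takes 0.05 s, during which the arm holds its last target. There are 200 camera calls.

### The job

Get the laundry refill ready: first stand the green-tagged dosing cartridge upright in the green nest and the red-tagged (reject) one upright in the red nest. Then press the white safety cap of the purple detergent bottle down, twist it anticlockwise (seen from above) while it is down until it comes free, and lift it 5 to 10 cm straight up. Finish while still holding the cap level and still above the open bottle; leave everything else on the shelf where it stands.

Things in the scene. Friction and masses are not known exactly. Their poses are not given: they have to be found in the camera images.
- cartridge_green: Green-tagged dosing cartridge: upright white cylinder, 44 mm diameter, 50 mm tall, then a narrower grey neck (30 mm) and a green tag disc (32 mm) on top, 62 mm tall overall, green band round it, about 90 g. Loose on the shelf; may start nearer or farther than the red one. Origin at the centre of its underside, z up its axis.
- cartridge_red: Dosing cartridge with a red tag and red band: the reject. Same shape, size, mass and origin as the green one.
- nest_green: Green nest, fixed: grey plate 96 x 96 x 4 mm carrying a green round cup, 68 mm outer and 60 mm inner diameter, rim 16 mm and inner floor 5 mm above the shelf. A cartridge stands in it with 8 mm of play all round. Origin at the centre of the plate's underside (shelf level), under the cup's centre. The nests may swap places.
- nest_red: Red nest, fixed: the same as the green nest, but with a red cup.
- bottle: Purple detergent bottle, fixed on a black rubber foot (110 x 100 x 8 mm): round body 80 mm in diameter, shoulder narrowing from 100 mm to 128 mm height (44 mm across there), neck top at 160 mm with a spring liner standing up to 173 mm when the cap is off. Origin at the centre of its underside, on the axis of neck and cap, z up.
- cap: White ribbed round push-and-turn cap, 48 mm diameter, 36 mm tall, about 40 g, purple pointer line on top from its centre to its +x. Origin at the centre of its lower rim, z up. Closed: concentric with the bottle, rim at 142 mm, top at 178 mm above the shelf, 14 mm clear of the shoulder. Can be gripped from above across its diameter at any yaw. Play about 2 mm and 7 degrees.
- cap_mark (a point): Point on the cap's side wall where its pointer line aims, 24 mm from the axis, 18 mm above its lower rim. Closed, it lies on the bottle's +x side. To free: press 7 to 10 mm, then, pressed (needed for the first 50 degrees), turn anticlockwise seen from above about 75 degrees to a firm stop (64 to 82 with play); there it lifts straight off.
- liner (a joint): Spring liner in the bottle's mouth under the cap, in m: about 0 with the cap closed, negative when the cap is pressed (hard stop at -0.010), +0.003 when the cap is off. It pushes the cap up with 4 N closed, 9 N at 7 mm, 11 N at the stop.
- tin: Bystander: round aluminium tin with a lid, 92 mm in diameter, 70 mm tall, loose. Origin at the centre of its underside.
- scoop: Bystander: blue plastic scoop, cup 60 mm in diameter and 45 mm tall with a 100 mm handle, loose. Origin under the cup.
- brush: Bystander: nylon scrubbing brush with a hoop handle, 130 x 50 x 70 mm, loose. Origin at the centre of its underside.
- spray: Bystander: clear bottle with a grey cap, 66 mm in diameter, 110 mm tall, loose. Origin at the centre of its underside.
- soda_box: Bystander: plain cardboard box 60 x 100 x 150 mm, loose. Origin at the centre of its underside.
There are look-alikes about, which are no part of the job. Leave any black or blue look-alike of the cartridge_green alone.

How it is judged:
By the outcome, as a careful person would: the job done as asked, in the order asked, and still so for the second after the job is handed in, while the arm keeps its last pose, push and grip.
It also fails if it takes over 56 s, if anything falls off the work surface, if the arm or the gripper's body presses on something with over 40 N, if the wrist force passes 120 N, or if a joint passes its speed limit or range.

## Working session

There is one attempt and no reset: what is moved stays moved. The work goes in short steps, Python scripts to look and compute and a shell command to move; the robot and the scene stay as the last step left them, time stands still between calls to the robot, and variables do not carry over. Pictures are saved under pics/ and viewed, about 8 in all and at most 12, crops included, and the job is handed in when it is done.

```bash
ls; mkdir -p pics; cat > h.py <<'E'
import numpy as np, cv2
from scipy.spatial.transform import Rotation as R
from rig import r,cams,workorder
def rot(a):
    a=np.array(a,float)
    return a if a.shape==(3,3) else R.from_quat(a).as_matrix()
def pts(name,depth):
    m=cams.camera_model(name);K=np.array(m['mtx']);v,u=np.indices(depth.shape)
    c=np.stack([(u-K[0,2])/K[0,0]*depth,(v-K[1,2])/K[1,1]*depth,depth],-1)
    return c@rot(m['attitude']).T+np.array(m['xyz'])
def plane(name,u,v,z):
    m=cams.camera_model(name);K=np.array(m['mtx'])
    d=rot(m['attitude'])@np.array([(u-K[0,2])/K[0,0],(v-K[1,2])/K[1,1],1]);o=np.array(m['xyz'])
    return o+d*(z-o[2])/d[2]
E
python3 - <<'E'
from h import *
print(r.state())
for n in ('top','scene'):
    p,d=cams.grab_frame(n); cv2.imwrite(f'pics/{n}0.png',p[...,::-1]); np.savez(f'{n}0.npz',p=p,d=d); print(n,cams.camera_model(n))
E
```

```text
pics
{'t': 0.0, 'qpos': array([ 1.11683526,  0.53718415, -0.00441648,  1.53887908,  0.00259241,
        1.06731342, -0.07121257]), 'dq': array([ 0.00062243,  0.00088861, -0.00114193,  0.00029719,  0.00068972,
        0.00073825, -0.00234889]), 'tau': array([-6.59841098e-04, -5.83425593e+01,  1.04822729e+00, -2.59116930e+01,
        1.22882158e-02,  9.42608924e-03,  4.35039090e-05]), 'eef_pos': array([ 0.24550431, -0.60115903,  0.23039933]), 'tool_rot': array([-0.693688  , -0.13685561,  0.69402327, -0.13564367]), 'contact_force': array([-0.31837643, -0.25025393, -0.66027124]), 'torque': array([-0.04097488, -0.02068243, -0.05235857]), 'width': 0.08532830259264161}
top {'mtx': array([[471.25015696,   0.        , 278.59001677],
       [  0.        , 471.25015696, 204.55724382],
       [  0.        ,   0.        ,   1.        ]]), 'xyz': array([0.42794502, 0.0153386 , 1.61414428]), 'attitude': array([-0.69600984,  0.7166788 , -0.0300514 ,  0.03222897])}
scene {'mtx': array([[462.18936195,   0.        , 278.58688404],
       [  0.        , 462.18936195, 214.29725907],
       [  0.        ,   0.        ,   1.        ]]), 'xyz': array([ 1.2062217 , -0.10412006,  1.10941148]), 'attitude': array([ 0.73663672,  0.61345613, -0.18421266, -0.21703367])}
```

View pics/top0.png

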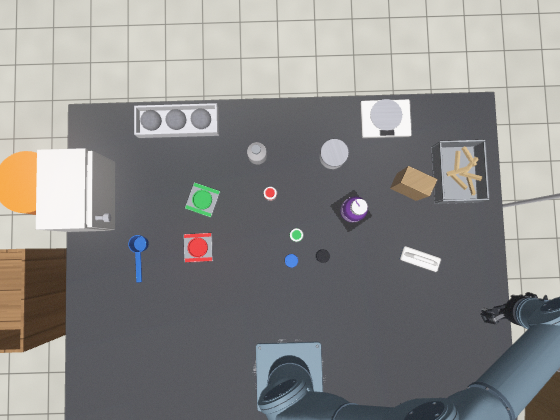

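View pics/scene0.png

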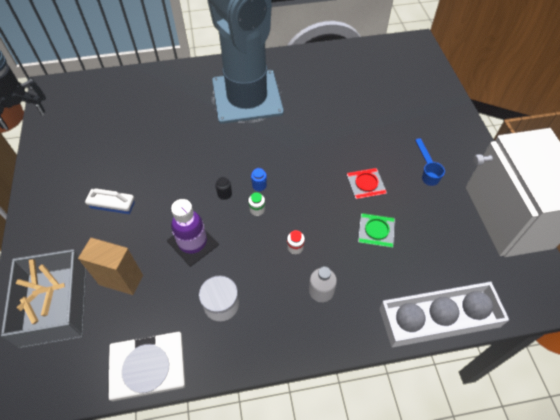

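The top view shows the green cartridge at (296,235), red cartridge (270,193), green nest (202,200), red nest (198,247), bottle cap (358,206), and look-alikes: blue (291,261), black (322,256). Up in the picture is +x, left is +y.

```bash
python3 - <<'E'
from h import *
for n,seeds in (('top',dict(cg=(296,235,.062),cr=(270,193,.062),ng=(202,200,.016),nr=(198,247,.016))),('scene',dict(cg=(257,198,.062),cr=(295,238,.062),ng=(377,229,.016),nr=(367,182,.016)))):
    f=np.load(n+'0.npz');p,d=f['p'],f['d'];hsv=cv2.cvtColor(p,cv2.COLOR_RGB2HSV);P=pts(n,d)
    H,S,V=[hsv[...,i].astype(int) for i in range(3)]
    for k,(u,v,z) in seeds.items():
        m=((S>120)&(V>60)&((abs(H-60)<20) if k[1]=='g' else ((H<10)|(H>170)))).astype(np.uint8)
        cnt,lab,st,ce=cv2.connectedComponentsWithStats(m)
        i=[j for j in range(1,cnt) if np.hypot(*(ce[j]-(u,v)))<25]; i=max(i,key=lambda j:st[j,4])
        vs,us=np.where(lab==i); c=((us.min()+us.max())/2,(vs.min()+vs.max())/2)
        print(n,k,st[i],ce[i].round(1),plane(n,*ce[i],z).round(4), 'zdep',np.median(P[lab==i],0).round(4))
    if n=='top':
        for nm,(u,v) in dict(blue=(291,261),black=(322,256),cap=(358,206),tin=(334,152),spray=(257,150),box=(414,184),brush=(420,259),scoop=(138,243)).items(): print(nm,P[v,u].round(3))
        w=(S<60)&(V>180); w[:180]=0;w[235:]=0;w[:,:340]=0;w[:,380:]=0
        vs,us=np.where(w);print('cap',us.mean(),vs.mean(),len(us),us.min(),us.max(),vs.min(),vs.max(),plane(n,us.mean(),vs.mean(),.178).round(4))
cv2.imwrite('pics/c.png',cv2.resize(np.hstack([np.load('top0.npz')['p'][180:280,180:380]])[...,::-1],(800,400),interpolation=cv2.INTER_CUBIC))
s=r.state();print(rot(s['tool_rot']).round(3)); m=cams.camera_model('wrist');print(m, (rot(s['tool_rot']).T@(np.array(m['xyz'])-s['eef_pos'])).round(4), (rot(s['tool_rot']).T@rot(m['attitude'])).round(3))
E
```

```text
top cg [293 231   8   8  56] [296.3 234.5] [ 0.4646 -0.0372  0.062 ] zdep [ 0.4645 -0.0365  0.0622]
top cr [266 188   8   9  61] [269.6 192.2] [0.6072 0.0468 0.062 ] zdep [0.6073 0.0457 0.063 ]
top ng [186 183  33  33 446] [201.9 199.1] [0.5956 0.2792 0.016 ] zdep [0.597  0.2806 0.0062]
top nr [184 233  28  29 492] [197.4 247.1] [0.433  0.2969 0.016 ] zdep [0.4331 0.2994 0.0064]
blue [ 0.379 -0.017  0.068]
black [ 0.392 -0.119  0.062]
cap [ 0.543 -0.225  0.178]
tin [ 0.733 -0.17   0.076]
spray [0.74  0.083 0.11 ]
box [ 0.611 -0.41   0.14 ]
brush [ 0.373 -0.436  0.072]
scoop [0.453 0.501 0.004]
cap 359.2 206.3684210526316 190 352 367 199 221 [ 0.542  -0.2282  0.178 ]
scene cg [251 192  10  10  86] [255.9 196.6] [ 0.4649 -0.0384  0.062 ] zdep [ 0.463  -0.0375  0.0608]
scene cr [290 230  12  12 108] [295.5 235.2] [0.6067 0.045  0.062 ] zdep [0.6052 0.0457 0.0607]
scene ng [359 213  35  34 645] [376.8 229.2] [0.6024 0.276  0.016 ] zdep [0.5961 0.2787 0.0047]
scene nr [347 168  39  31 580] [366.5 182.1] [0.4406 0.2938 0.016 ] zdep [0.4327 0.2977 0.0044]
[[-0.001  0.378 -0.926]
 [ 0.001 -0.926 -0.378]
 [-1.    -0.002  0.   ]]
{'mtx': array([[328.23768427,   0.        , 275.78798915],
       [  0.        , 328.23768427, 213.39950036],
       [  0.        ,   0.        ,   1.        ]]), 'xyz': array([ 0.30841756, -0.57657423,  0.37482494]), 'attitude': array([ 0.82246111, -0.5527016 , -0.07594918,  0.1109522 ])} [-0.1443  0.0007 -0.0675] [[ 0.001 -0.266  0.964]
 [ 1.    -0.001 -0.001]
 [ 0.001  0.964  0.266]]
```

View pics/c.png

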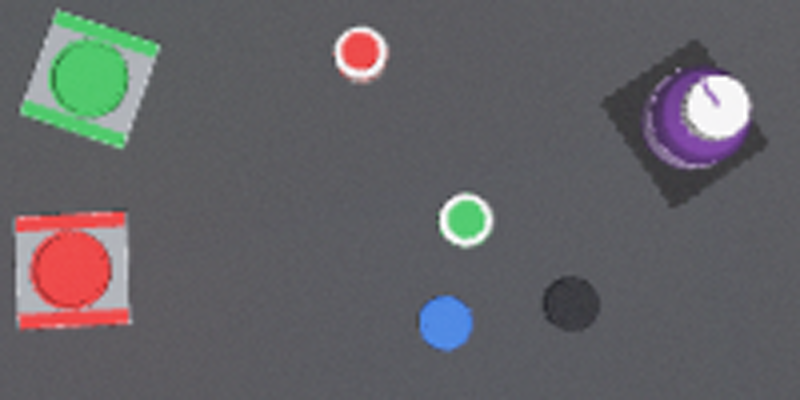

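```bash
cat > to.py <<'E'
import sys
from h import *
# to.py x y z [yawdeg of -tool z] [N]: total shift in tool axes (40 mm units), tilt/turn vector to go, and N equal rows
a=[float(v) for v in sys.argv[1:]]; s=r.state(); T=rot(s['tool_rot'])
z=-T[:,2]; yaw=np.degrees(np.arctan2(z[1],z[0])); g=np.radians(a[3] if len(a)>3 else 22.0)
G=np.column_stack([[0,0,-1],[np.sin(g),-np.cos(g),0],[-np.cos(g),-np.sin(g),0]])
w=R.from_matrix(T.T@G).as_rotvec(); D=T.T@(np.array(a[:3])-s['eef_pos'])/.04; N=int(a[4]) if len(a)>4 else 1
S=sum(R.from_rotvec(w*k/N).as_matrix() for k in range(N))
print('t %.2f'%s['t'],'pos',s['eef_pos'].round(4),'yaw %.1f'%yaw,'w %.4f'%s['width'],'F',np.round(s['contact_force'],1),'q',np.round(s['qpos'],2))
print('total',D.round(2),'turn',w.round(3),'row x%d'%N,np.linalg.solve(S,D).round(3),(w/N).round(3))
E
H="python3 -m handwheel"
for i in 1 2 3; do $H '[[0,-0.69,-0.65,0,0,0,1],[0,-0.69,-0.65,0,0,0,1],[0,-0.69,-0.65,0,0,0,1],[0,-0.69,-0.65,0,0,0,1],[0,-0.69,-0.65,0,0,0,1]]' 60 | tail -c 400; done
python3 to.py 0.4648 -0.0373 0.13
```

```text
t: 0.52
eef_pos: [0.3089, -0.4256, 0.2269]
tool_rot: [-0.693, -0.131, 0.697, -0.131]
contact_force: [1.4, 0.3, -0.1]
width: 0.0854
t: 0.93
eef_pos: [0.3799, -0.2401, 0.2254]
tool_rot: [-0.692, -0.131, 0.698, -0.13]
contact_force: [0.9, -1.3, 0.2]
width: 0.0853
t: 1.35
eef_pos: [0.4513, -0.0551, 0.2245]
tool_rot: [-0.692, -0.13, 0.698, -0.13]
contact_force: [0.5, -0.2, 0.0]
width: 0.0851
t 1.35 pos [ 0.4513 -0.0551  0.2245] yaw 21.2 w 0.0851 F [ 0.5 -0.2  0. ] q [ 0.29  0.24 -0.31  2.02  0.09  0.91 -1.27]
total [ 2.36 -0.29 -0.5 ] turn [-0.014  0.009  0.002] row x1 [ 2.358 -0.287 -0.496] [-0.014  0.009  0.002]
```

```bash
H="python3 -m handwheel"
$H '[[0.8,-0.1,-0.17,0,0,0,1],[0.8,-0.1,-0.17,0,0,0,1],[0.76,-0.1,-0.16,-0.014,0.009,0,1],[0,0,0,0,0,0,1]]' >/dev/null
cat > look.py <<'E'
import sys
from h import *
# look.py outname : wrist picture, red/green blobs -> world (plane z given)
o=sys.argv[1]; zs=[float(v) for v in sys.argv[2:]] or [.062]
s=r.state(); m=cams.camera_model('wrist'); p,d=cams.grab_frame('wrist'); cv2.imwrite(f'pics/{o}.png',p[...,::-1]); P=pts('wrist',d)
hsv=cv2.cvtColor(p,cv2.COLOR_RGB2HSV);H,S,V=[hsv[...,i].astype(int) for i in range(3)]
for n,mk in (('green',abs(H-60)<20),('red',(H<10)|(H>170)),('blue',abs(H-110)<12)):
    b=(mk&(S>110)&(V>60)).astype(np.uint8); c,lab,st,ce=cv2.connectedComponentsWithStats(b)
    for j in range(1,c):
        if st[j,4]>150:
            q=P[lab==j]; q=q[np.isfinite(q).all(1)]
            top=np.percentile(q[:,2],90); t=q[abs(q[:,2]-top)<.004]
            print(n,st[j],'ce',ce[j].round(0),'topz %.3f'%top,'bbox mid',((t[:,:2].min(0)+t[:,:2].max(0))/2).round(4),'size',np.ptp(t[:,:2],axis=0).round(3),'planes',[plane('wrist',*ce[j],z)[:2].round(4).tolist() for z in zs])
E
python3 look.py w1; python3 to.py 0.4648 -0.0373 0.015
```

```text
green [260 200  58  29 209] ce [287. 207.] topz 0.046 bbox mid [ 0.4759 -0.0336] size [0.028 0.036] planes [[0.4879, -0.0265]]
green [ 269  218   45   46 1650] ce [291. 240.] topz 0.067 bbox mid [ 0.4674 -0.038 ] size [0.032 0.031] planes [[0.4671, -0.0386]]
red [227   0  63  24 388] ce [260.  15.] topz 0.047 bbox mid [0.5968 0.0406] size [0.019 0.035] planes [[0.5877, 0.0332]]
blue [ 196  270   60   81 3573] ce [226. 311.] topz 0.066 bbox mid [ 0.3835 -0.0185] size [0.033 0.032] planes [[0.3986, -0.0167]]
t 1.73 pos [ 0.4719 -0.0248  0.1315] yaw 22.9 w 0.0855 F [-0.2 -0.3  0.1] q [ 0.21  0.4  -0.3   2.07  0.18  0.68 -1.37]
total [2.91 0.22 0.32] turn [ 0.015 -0.013  0.002] row x1 [2.909 0.224 0.323] [ 0.015 -0.013  0.002]
```

View pics/w1.png

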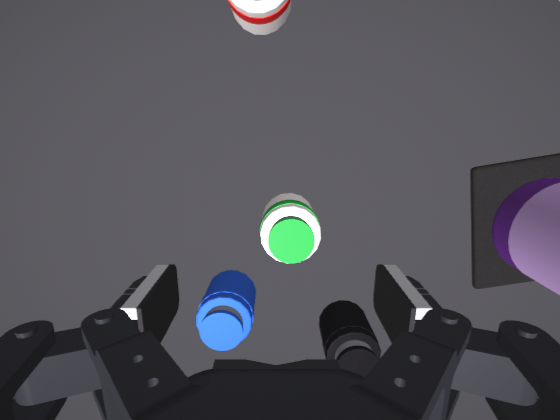

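The wrist view shows the green tag at (291,240), centred between the fingers, blue at (226,311) and black at (345,340) clear of the finger paths. Descending in two stages.

```bash
H="python3 -m handwheel"
$H '[[0.0,0.13,0.15,0.015,-0.013,0,1],[0.6,0.12,0.15,0,0,0,1],[0.6,0,0,0,0,0,1],[0.2,0,0,0,0,0,1]]' >/dev/null
python3 to.py 0.466 -0.038 0.015
```

```text
t 2.07 pos [ 0.4688 -0.0438  0.0817] yaw 21.5 w 0.0861 F [-1.5 -0.  -0.6] q [ 0.2   0.49 -0.25  2.1   0.23  0.57 -1.41]
total [ 1.67 -0.17  0.02] turn [-0.008 -0.006 -0.006] row x1 [ 1.666 -0.17   0.021] [-0.008 -0.006 -0.006]
```

```bash
H="python3 -m handwheel"
$H '[[0.5,-0.16,0.02,-0.008,-0.006,-0.006,1],[0.6,0,0,0,0,0,1],[0.4,0,0,0,0,0,1],[0.1,0,0,0,0,0,1],[0,0,0,0,0,0,1]]' >/dev/null
python3 to.py 0.466 -0.038 0.015
```

```text
t 2.48 pos [ 0.4705 -0.0453  0.0225] yaw 21.3 w 0.0857 F [-0.4 -0.6  0.1] q [ 0.16  0.61 -0.2   2.11  0.28  0.44 -1.46]
total [ 0.19 -0.21  0.04] turn [-0.012 -0.004 -0.008] row x1 [ 0.186 -0.212  0.041] [-0.012 -0.004 -0.008]
```

```bash
H="python3 -m handwheel"
$H '[[0.18,-0.21,0.04,-0.012,-0.004,-0.008,1],[0,0,0,0,0,0,1]]' >/dev/null
python3 to.py 0.466 -0.038 0.015
$H '[[0,0,0,0,0,0,0],[0,0,0,0,0,0,0],[0,0,0,0,0,0,0],[0,0,0,0,0,0,0],[0,0,0,0,0,0,0]]' 40 | tail -1
$H '[[0,0,0,0,0,0,0],[0,0,0,0,0,0,0],[0,0,0,0,0,0,0]]' | tail -1
python3 to.py 0.466 -0.038 0.015
```

```text
t 2.65 pos [ 0.4676 -0.0388  0.0174] yaw 21.9 w 0.0853 F [-0.1  1.5  0.9] q [ 0.15  0.62 -0.2   2.11  0.28  0.43 -1.46]
total [ 0.06 -0.03  0.03] turn [-0.001 -0.003 -0.001] row x1 [ 0.061 -0.034  0.03 ] [-0.001 -0.003 -0.001]
width: 0.043
width: 0.0433
t 3.32 pos [ 0.4696 -0.0389  0.0208] yaw 21.9 w 0.0433 F [ 0.4  0.9 -0.8] q [ 0.15  0.61 -0.21  2.11  0.28  0.44 -1.46]
total [ 0.14 -0.06  0.08] turn [-0.001 -0.007 -0.003] row x1 [ 0.143 -0.056  0.076] [-0.001 -0.007 -0.003]
```

```bash
H="python3 -m handwheel"
$H '[[-0.6,0,0,0,0,0,0],[-0.9,0,0,0,0,0,0],[-0.8,-0.2,-0.2,0,0,0,0],[-0.3,-0.5,-0.5,0,0,0,0],[0,-0.6,-0.6,0,0,0,0]]' >/dev/null
$H '[[0,-0.6,-0.6,0,0,0,0],[0,-0.6,-0.6,0,0,0,0],[0,-0.6,-0.6,0,0,0,0],[0,-0.6,-0.6,0,0,0,0],[0,-0.6,-0.6,0,0,0,0]]' | tail -1
python3 to.py 0.596 0.279 0.13
```

```text
width: 0.043
t 4.15 pos [0.5645 0.1821 0.1272] yaw 20.9 w 0.0430 F [ 0.6  0.8 -1.2] q [-0.18  0.59 -0.29  1.76  0.22  0.83 -1.78]
total [-0.09 -1.98 -1.6 ] turn [-0.019  0.003 -0.006] row x1 [-0.088 -1.981 -1.599] [-0.019  0.003 -0.006]
```

```bash
H="python3 -m handwheel"
$H '[[0,-0.5,-0.35,-0.019,0.003,-0.006,0],[0,-0.3,-0.2,0,0,0,0],[0,0,0,0,0,0,0]]' | tail -1
python3 look.py w2 0.016; python3 to.py 0.596 0.279 0.13
```

```text
width: 0.0427
green [ 217   72   97   94 1879] ce [265. 119.] topz 0.007 bbox mid [0.6354 0.2634] size [0.042 0.09 ] planes [[0.636, 0.2645]]
green [ 151  116  123  121 7561] ce [223. 166.] topz 0.017 bbox mid [0.5971 0.2778] size [0.067 0.067] planes [[0.5909, 0.2811]]
green [ 223  238  107   50 1014] ce [276. 252.] topz 0.150 bbox mid [0.5818 0.231 ] size [0.026 0.04 ] planes [[0.5409, 0.2164]]
green [ 232  281   89   84 6005] ce [276. 323.] topz 0.170 bbox mid [0.5724 0.2284] size [0.033 0.032] planes [[0.4785, 0.1904]]
red [483 238  61  56 731] ce [500. 257.] topz 0.044 bbox mid [0.6081 0.0541] size [0.044 0.027] planes [[0.6084, 0.0423]]
red [112 257  77  35 947] ce [149. 274.] topz 0.007 bbox mid [0.4745 0.3104] size [0.014 0.066] planes [[0.4807, 0.3082]]
red [ 516  260   44   45 1605] ce [539. 282.] topz 0.064 bbox mid [0.6076 0.0447] size [0.032 0.033] planes [[0.6009, -0.0008]]
red [116 284  58  27 884] ce [148. 296.] topz 0.018 bbox mid [0.4571 0.3063] size [0.023 0.042] planes [[0.4604, 0.3028]]
t 4.45 pos [0.5738 0.23   0.1262] yaw 22.5 w 0.0429 F [ 0.2 -0.2 -1.4] q [-0.24  0.63 -0.3   1.69  0.23  0.85 -1.81]
total [-0.09 -0.92 -0.98] turn [ 0.009 -0.002  0.005] row x1 [-0.089 -0.92  -0.982] [ 0.009 -0.002  0.005]
```

View pics/w2.png

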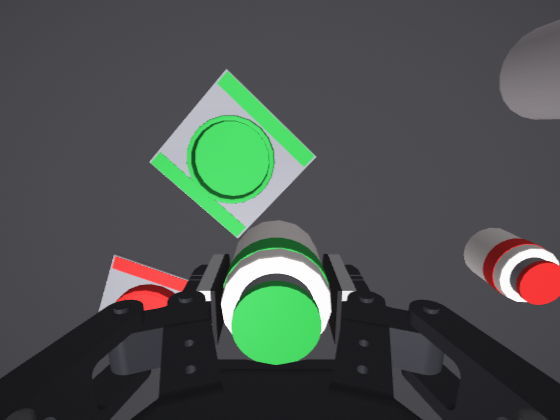

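The nest cup sits at (230,160) in the image → (0.597,0.278); the cartridge is held upright at about 1.5 mm offset from the TCP.

```bash
H="python3 -m handwheel"
$H '[[0,-0.5,-0.5,0.009,-0.002,0.005,0],[0,-0.4,-0.45,0,0,0,0],[0.4,0,0,0,0,0,0],[0.3,0,0,0,0,0,0],[0,0,0,0,0,0,0]]' | tail -1
python3 to.py 0.598 0.2795 0.025
```

```text
width: 0.043
t 4.87 pos [0.5954 0.2692 0.0954] yaw 21.5 w 0.0430 F [-0.6 -1.  -2.5] q [-0.31  0.72 -0.27  1.6   0.25  0.86 -1.88]
total [ 1.76 -0.23 -0.17] turn [-0.008  0.006 -0.007] row x1 [ 1.758 -0.229 -0.165] [-0.008  0.006 -0.007]
```

```bash
H="python3 -m handwheel"
$H '[[0.4,-0.23,-0.17,-0.008,0.006,-0.007,0],[0.6,0,0,0,0,0,0],[0.1,0,0,0,0,0,0],[0,0,0,0,0,0,0]]' | tail -1
python3 to.py 0.598 0.2795 0.025
```

```text
width: 0.043
t 5.20 pos [0.5987 0.2722 0.0502] yaw 21.6 w 0.0430 F [ 0.3  0.5 -0.6] q [-0.32  0.79 -0.26  1.6   0.27  0.79 -1.89]
total [ 0.63 -0.18 -0.05] turn [-0.006  0.004 -0.005] row x1 [ 0.63  -0.179 -0.054] [-0.006  0.004 -0.005]
```

```bash
H="python3 -m handwheel"
$H '[[0.1,-0.2,-0.05,-0.006,0.004,-0.005,0],[0.3,-0.06,0,0,0,0,0],[0.1,0,0,0,0,0,0],[0.1,0,0,0,0,0,0]]' | tail -1
python3 to.py 0.598 0.2795 0.025
```

```text
width: 0.0428
t 5.53 pos [0.5986 0.2815 0.0282] yaw 21.8 w 0.0428 F [-0.1 -0.3 -1.4] q [-0.34  0.82 -0.25  1.6   0.27  0.75 -1.9 ]
total [0.08 0.04 0.03] turn [-0.003 -0.004 -0.   ] row x1 [0.08  0.041 0.033] [-0.003 -0.004 -0.   ]
```

```bash
H="python3 -m handwheel"
$H '[[0.08,0.03,0.03,-0.003,-0.004,0,0],[0.1,0,0,0,0,0,0],[0.06,0,0,0,0,0,0]]' | tail -2
python3 to.py 0.598 0.2795 0.025
```

```text
contact_force: [-5.6, -3.9, 9.6]
width: 0.0432
t 5.78 pos [0.5979 0.2808 0.0255] yaw 22.0 w 0.0432 F [-5.6 -3.9  9.6] q [-0.34  0.83 -0.25  1.6   0.28  0.75 -1.9 ]
total [0.01 0.03 0.01] turn [ 0.001  0.001 -0.001] row x1 [0.011 0.031 0.011] [ 0.001  0.001 -0.001]
```

```bash
H="python3 -m handwheel"
$H '[[0,0,0,0,0,0,0.75],[0,0,0,0,0,0,0.75],[0,0,0,0,0,0,0.75],[-0.3,0,0,0,0,0,0.75],[-0.7,0,0,0,0,0,0.75]]' | tail -2
$H '[[-0.8,0,0,0,0,0,0.9],[-0.8,0.1,0.1,0,0,0,1],[-0.2,0.3,0.5,0,0,0,1],[0,0.3,0.5,0,0,0,1],[0,0.1,0.2,0,0,0,1]]' | tail -2
python3 look.py w3 0.016; python3 to.py 0.607 0.0455 0.11
```

```text
contact_force: [0.5, -0.0, 0.6]
width: 0.0643
contact_force: [-0.2, -0.5, -0.6]
width: 0.0852
green [ 227   64   90   88 1637] ce [271. 107.] topz 0.007 bbox mid [0.6351 0.2645] size [0.042 0.089] planes [[0.6354, 0.266]]
green [ 165  104  115  116 3625] ce [232. 153.] topz 0.018 bbox mid [0.5967 0.279 ] size [0.067 0.067] planes [[0.5895, 0.2826]]
green [ 208  130   46   47 1719] ce [231. 153.] topz 0.069 bbox mid [0.5957 0.2786] size [0.031 0.031] planes [[0.5891, 0.2837]]
red [476 218  49  52 584] ce [490. 236.] topz 0.044 bbox mid [0.6077 0.0577] size [0.044 0.022] planes [[0.6083, 0.0453]]
red [ 505  236   48   42 1528] ce [529. 256.] topz 0.064 bbox mid [0.6074 0.0461] size [0.032 0.033] planes [[0.6044, 0.0027]]
red [ 127  239   98   43 1165] ce [175. 260.] topz 0.007 bbox mid [0.4747 0.2979] size [0.015 0.092] planes [[0.48, 0.2975]]
red [ 162  270   37   81 1454] ce [183. 313.] topz 0.018 bbox mid [0.4356 0.2776] size [0.064 0.028] planes [[0.4314, 0.2739]]
t 6.67 pos [0.5626 0.2331 0.1475] yaw 22.2 w 0.0853 F [ 0.2 -1.   0.5] q [-0.25  0.58 -0.31  1.71  0.22  0.88 -1.83]
total [0.94 4.76 0.75] turn [ 0.004 -0.003 -0.   ] row x1 [0.936 4.76  0.75 ] [ 0.004 -0.003 -0.   ]
```

View pics/w3.png

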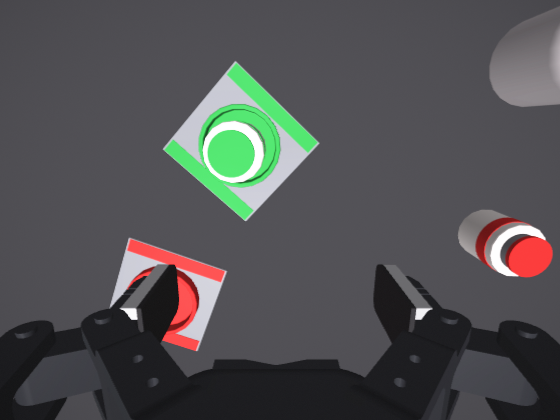

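The green cartridge stands upright and concentric in its nest (tag at (231,153), cup ring round it). Next, red at (529,256) → (0.607,0.046).

```bash
H="python3 -m handwheel"
$H '[[0,0.6,0.1,0,0,0,1],[0,0.7,0.1,0,0,0,1],[0,0.75,0.1,0,0,0,1],[0,0.75,0.1,0,0,0,1],[0,0.75,0.1,0,0,0,1]]' | tail -1
$H '[[0,0.7,0.1,0,0,0,1],[0,0.3,0.05,0,0,0,1],[0.2,0,0,0,0,0,1],[0,0,0,0,0,0,1]]' | tail -1
python3 to.py 0.607 0.0455 0.085
```

```text
width: 0.0855
width: 0.0854
t 7.42 pos [0.6115 0.0566 0.137 ] yaw 22.7 w 0.0854 F [-1.   0.7 -0.3] q [ 0.05  0.6  -0.29  1.7   0.21  0.86 -1.5 ]
total [1.3  0.22 0.22] turn [ 0.012 -0.005  0.006] row x1 [1.298 0.221 0.216] [ 0.012 -0.005  0.006]
```

```bash
H="python3 -m handwheel"
$H '[[0.3,0.22,0.2,0.012,-0.005,0.006,1],[0.6,0,0,0,0,0,1],[0.3,0,0,0,0,0,1],[0,0,0,0,0,0,1]]' | tail -1
python3 to.py 0.607 0.0455 0.015
python3 look.py w4 0.062 | grep red
```

```text
width: 0.0854
t 7.75 pos [0.6056 0.0525 0.0851] yaw 22.4 w 0.0854 F [-1.4  0.1  0.4] q [ 0.03  0.67 -0.27  1.74  0.23  0.77 -1.53]
total [1.75 0.18 0.03] turn [ 0.006 -0.     0.004] row x1 [1.752 0.182 0.034] [ 0.006 -0.     0.004]
red [251 199  73  32 375] ce [285. 208.] topz 0.045 bbox mid [0.6183 0.0495] size [0.025 0.039] planes [[0.6298, 0.0573]]
red [ 260  222   58   57 2621] ce [288. 250.] topz 0.065 bbox mid [0.6085 0.0466] size [0.032 0.031] planes [[0.6085, 0.0464]]
```

```bash
H="python3 -m handwheel"
$H '[[0.3,0.15,0,0.006,0,0.004,1],[0.6,0,0,0,0,0,1],[0.5,0,0,0,0,0,1],[0.2,0,0,0,0,0,1],[0,0,0,0,0,0,1]]' | tail -1
python3 to.py 0.608 0.046 0.015
```

```text
width: 0.0854
t 8.22 pos [0.6109 0.0501 0.0211] yaw 22.2 w 0.0854 F [ 0.4 -0.6 -0.7] q [ 0.01  0.77 -0.24  1.74  0.27  0.66 -1.55]
total [0.15 0.07 0.11] turn [ 0.003 -0.007 -0.002] row x1 [0.153 0.067 0.107] [ 0.003 -0.007 -0.002]
```

```bash
H="python3 -m handwheel"
$H '[[0.16,0.07,0.1,0.003,-0.007,0,1],[0.04,0,0,0,0,0,1]]' | tail -1
python3 to.py 0.608 0.046 0.015
$H '[[0,0,0,0,0,0,0],[0,0,0,0,0,0,0],[0,0,0,0,0,0,0],[0,0,0,0,0,0,0],[0,0,0,0,0,0,0]]' 40 | tail -1
$H '[[0,0,0,0,0,0,0],[-0.5,0,0,0,0,0,0],[-0.9,0,0,0,0,0,0],[-0.8,0,0,0,0,0,0],[-0.4,-0.2,0,0,0,0,0]]' | tail -1
python3 to.py 0.433 0.298 0.13
```

```text
width: 0.0854
t 8.38 pos [0.6089 0.0459 0.0136] yaw 22.0 w 0.0854 F [-0.6  0.4 -0.1] q [ 0.02  0.78 -0.23  1.75  0.27  0.65 -1.55]
total [-0.03 -0.01  0.02] turn [ 0.    -0.    -0.002] row x1 [-0.035 -0.01   0.02 ] [ 0.    -0.    -0.002]
width: 0.0428
width: 0.0429
t 9.22 pos [0.604  0.0511 0.1195] yaw 21.9 w 0.0429 F [ 1.4 -1.  -0.6] q [ 0.04  0.62 -0.28  1.72  0.22  0.83 -1.53]
total [-0.27 -7.32  1.67] turn [-0.002  0.005 -0.002] row x1 [-0.267 -7.321  1.669] [-0.002  0.005 -0.002]
```

```bash
H="python3 -m handwheel"
$H '[[-0.1,-0.6,0.15,0,0,0,0],[-0.1,-0.72,0.16,0,0,0,0],[0,-0.72,0.16,0,0,0,0],[0,-0.72,0.16,0,0,0,0],[0,-0.72,0.16,0,0,0,0]]' | tail -1
$H '[[0,-0.72,0.16,0,0,0,0],[0,-0.72,0.2,0,0,0,0],[0,-0.4,0.3,0,0,0,0],[0,0,0.2,0,0,0,0],[0,0,0,0,0,0,0]]' | tail -1
python3 look.py w5 0.016;python3 to.py 0.433 0.298 0.13
```

```text
width: 0.0427
width: 0.0432
green [ 236    0   94   67 2621] ce [282.  36.] topz 0.042 bbox mid [0.5844 0.2772] size [0.02  0.039] planes [[0.5848, 0.275]]
green [259   0  50  20 731] ce [284.   8.] topz 0.070 bbox mid [0.588  0.2771] size [0.015 0.026] planes [[0.6024, 0.2804]]
green [335   0  35  26 473] ce [354.  10.] topz 0.007 bbox mid [0.6228 0.2348] size [0.016 0.027] planes [[0.62, 0.2333]]
green [ 195   11  100  100 2021] ce [244.  60.] topz 0.008 bbox mid [0.5601 0.2945] size [0.043 0.089] planes [[0.5595, 0.295]]
red [ 150  137  111   52 1646] ce [204. 162.] topz 0.007 bbox mid [0.4762 0.2991] size [0.014 0.092] planes [[0.4779, 0.2985]]
red [ 126  169  105   96 6276] ce [185. 215.] topz 0.018 bbox mid [0.4354 0.2978] size [0.068 0.067] planes [[0.4307, 0.2992]]
red [ 221  240  111   54 1189] ce [277. 256.] topz 0.162 bbox mid [0.471  0.2331] size [0.026 0.041] planes [[0.4249, 0.2153]]
red [ 230  286   93   79 6004] ce [276. 327.] topz 0.183 bbox mid [0.4622 0.2311] size [0.031 0.032] planes [[0.3604, 0.1901]]
t 10.10 pos [0.4629 0.2323 0.1341] yaw 21.7 w 0.0434 F [-0.1  0.8 -0.3] q [-0.3   0.47 -0.32  1.96  0.22  0.74 -1.94]
total [ 0.09 -1.8   0.09] turn [-0.005 -0.01  -0.005] row x1 [ 0.092 -1.804  0.088] [-0.005 -0.01  -0.005]
```

View pics/w5.png

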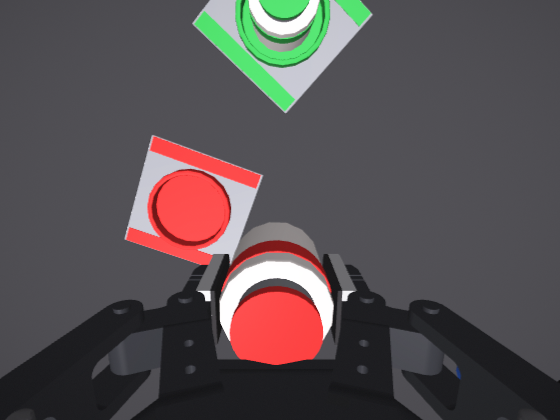

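Red cup at (190,210) → (0.435,0.298); the red cartridge is held straight.

```bash
H="python3 -m handwheel"
$H '[[0,-0.6,0.02,-0.005,-0.01,-0.005,0],[0,-0.7,0.02,0,0,0,0],[0.2,-0.45,0,0,0,0,0],[0.4,0,0,0,0,0,0],[0.2,0,0,0,0,0,0]]' | tail -1
$H '[[0,0,0,0,0,0,0]]' | tail -1
python3 to.py 0.435 0.299 0.05
```

```text
width: 0.0433
width: 0.0433
t 10.60 pos [0.445  0.2915 0.1018] yaw 21.1 w 0.0433 F [-0.9 -0.6 -0.5] q [-0.43  0.54 -0.31  1.93  0.25  0.7  -2.09]
total [ 1.29 -0.27  0.17] turn [-0.016 -0.006 -0.003] row x1 [ 1.293 -0.27   0.174] [-0.016 -0.006 -0.003]
```

```bash
H="python3 -m handwheel"
$H '[[0.3,-0.27,0.17,-0.016,-0.006,-0.003,0],[0.6,0,0,0,0,0,0],[0.2,0,0,0,0,0,0],[0,0,0,0,0,0,0]]' | tail -1
python3 to.py 0.435 0.299 0.03
```

```text
width: 0.0429
t 10.93 pos [0.4375 0.2968 0.0561] yaw 21.7 w 0.0429 F [-0.7  0.2 -0.6] q [-0.46  0.61 -0.28  1.96  0.29  0.61 -2.12]
total [ 0.65 -0.07  0.04] turn [-0.005 -0.001 -0.001] row x1 [ 0.652 -0.075  0.038] [-0.005 -0.001 -0.001]
```

```bash
H="python3 -m handwheel"
$H '[[0.3,-0.12,0.06,-0.005,-0.001,-0.001,0],[0.35,-0.04,0.03,0,0,0,0],[0.05,0,0,0,0,0,0],[0,0,0,0,0,0,0]]' | tail -2
python3 to.py 0.435 0.299 0.021
```

```text
contact_force: [0.1, -1.1, -0.8]
width: 0.0431
t 11.27 pos [0.4321 0.3019 0.0274] yaw 22.0 w 0.0431 F [ 0.1 -1.1 -0.8] q [-0.49  0.66 -0.26  1.96  0.31  0.55 -2.15]
total [ 0.16  0.09 -0.04] turn [-0.    -0.001  0.   ] row x1 [ 0.159  0.095 -0.04 ] [-0.    -0.001  0.   ]
```

```bash
H="python3 -m handwheel"
$H '[[0.1,0.07,-0.04,0,0,0,0],[0.12,0,0,0,0,0,0],[0.06,0,0,0,0,0,0]]' | tail -2
python3 to.py 0.435 0.299 0.021
```

```text
contact_force: [-13.6, -7.2, 46.7]
width: 0.0428
t 11.52 pos [0.4361 0.3006 0.0197] yaw 22.0 w 0.0428 F [-13.6  -7.2  46.7] q [-0.49  0.68 -0.26  1.96  0.32  0.54 -2.15]
total [-0.03  0.03  0.04] turn [-0.    -0.004 -0.   ] row x1 [-0.032  0.027  0.04 ] [-0.    -0.004 -0.   ]
```

```bash
H="python3 -m handwheel"
$H '[[-0.05,0,0,0,0,0,0],[0,0,0,0,0,0,0]]' | tail -2
python3 to.py 0.435 0.299 0.021
$H '[[0,0,0,0,0,0,0.75],[0,0,0,0,0,0,0.75],[0,0,0,0,0,0,0.75],[-0.3,0,0,0,0,0,0.75],[-0.7,0,0,0,0,0,0.75]]' | tail -2
$H '[[-0.8,0,0,0,0,0,0.9],[-0.8,0.1,0,0,0,0,1],[-0.6,0.3,0.3,0,0,0,1],[-0.3,0.6,0.3,0,0,0,1],[0,0.4,0,0,0,0,1]]' | tail -2
python3 look.py w6 0.016; python3 to.py 0.543 -0.227 0.24
```

```text
contact_force: [0.4, -0.5, -0.6]
width: 0.0431
t 11.68 pos [0.4373 0.3011 0.0235] yaw 21.9 w 0.0431 F [ 0.4 -0.5 -0.6] q [-0.49  0.67 -0.26  1.96  0.32  0.54 -2.15]
total [0.06 0.03 0.07] turn [-0.001 -0.006 -0.   ] row x1 [0.062 0.027 0.072] [-0.001 -0.006 -0.   ]
contact_force: [0.3, -0.1, 0.2]
width: 0.0637
contact_force: [-1.2, -0.3, -0.1]
width: 0.0855
green [ 231    0   87   85 1540] ce [274.  40.] topz 0.007 bbox mid [0.5608 0.2907] size [0.04  0.089] planes [[0.5598, 0.2908]]
green [ 269    0   83   46 1775] ce [309.  23.] topz 0.042 bbox mid [0.5852 0.2725] size [0.019 0.037] planes [[0.5827, 0.2693]]
red [ 188  108   97   48 1325] ce [236. 132.] topz 0.007 bbox mid [0.478  0.2951] size [0.014 0.092] planes [[0.4786, 0.2949]]
red [ 163  138   95   96 2871] ce [223. 185.] topz 0.018 bbox mid [0.4368 0.2943] size [0.067 0.066] planes [[0.4287, 0.289]]
red [ 188  162   41   41 1320] ce [208. 182.] topz 0.069 bbox mid [0.4381 0.2965] size [0.031 0.031] planes [[0.4266, 0.3032]]
blue [   0   28   54   76 3135] ce [23. 71.] topz 0.045 bbox mid [0.457  0.4701] size [0.053 0.023] planes [[0.4578, 0.4801]]
blue [465 310  38  22 548] ce [484. 320.] topz 0.033 bbox mid [ 0.3982 -0.0068] size [0.01  0.011] planes [[0.3975, -0.0104]]
t 12.57 pos [0.4355 0.2393 0.1721] yaw 22.2 w 0.0856 F [ 1.6 -2.4  0.2] q [-0.3   0.38 -0.35  1.98  0.18  0.81 -1.94]
total [-1.71 11.81  1.9 ] turn [ 0.003 -0.007  0.   ] row x1 [-1.712 11.809  1.895] [ 0.003 -0.007  0.   ]
```

View pics/w6.png

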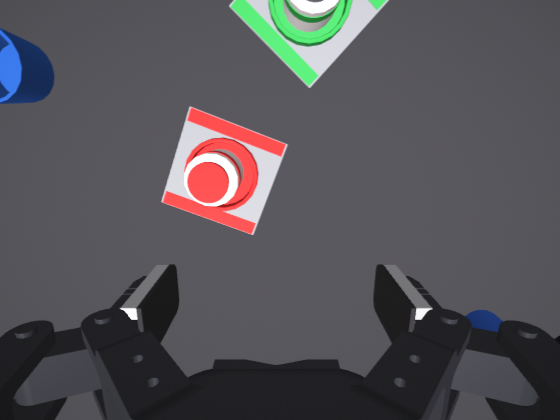

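Red stands upright in the red nest (tag (208,182) over the cup). Now to the bottle.

```bash
H="python3 -m handwheel"
$H '[[-0.5,0.4,0.05,0,0,0,1],[-0.5,0.6,0.1,0,0,0,1],[-0.5,0.7,0.1,0,0,0,1],[-0.3,0.75,0.1,0,0,0,1],[0,0.78,0.12,0,0,0,1]]' | tail -1
for i in 1; do $H '[[0,0.78,0.12,0,0,0,1],[0,0.78,0.12,0,0,0,1],[0,0.78,0.12,0,0,0,1],[0,0.78,0.12,0,0,0,1],[0,0.78,0.12,0,0,0,1]]' | tail -1;done
$H '[[0,0.78,0.12,0,0,0,1],[0,0.78,0.12,0,0,0,1],[0,0.6,0.1,0,0,0,1],[0,0.3,0,0,0,0,1],[0,0,0,0,0,0,1]]' | tail -1
python3 to.py 0.543 -0.227 0.24
```

```text
width: 0.0856
width: 0.0857
width: 0.0856
t 13.82 pos [ 0.5313 -0.1506  0.2534] yaw 22.5 w 0.0856 F [-0.  -0.4  0.3] q [ 0.33  0.35 -0.16  1.78  0.05  1.01 -1.03]
total [0.33 1.88 0.46] turn [ 0.008 -0.013  0.001] row x1 [0.327 1.877 0.465] [ 0.008 -0.013  0.001]
```

```bash
H="python3 -m handwheel"
$H '[[0,0.6,0.2,0.008,-0.013,0,1],[0,0.7,0.2,0,0,0,1],[0.1,0.4,0.1,0,0,0,1],[0.1,0,0,0,0,0,1],[0,0,0,0,0,0,1]]' | tail -1
python3 to.py 0.543 -0.227 0.21
python3 - <<'E'
from h import *
p,d=cams.grab_frame('wrist'); cv2.imwrite('pics/w7.png',p[...,::-1]); P=pts('wrist',d)
hsv=cv2.cvtColor(p,cv2.COLOR_RGB2HSV)
m=((hsv[...,1]<60)&(hsv[...,2]>150)&(P[...,2]>.165)&(P[...,2]<.19)).astype(np.uint8)
m=cv2.morphologyEx(m,cv2.MORPH_CLOSE,np.ones((9,9)))
c,lab,st,ce=cv2.connectedComponentsWithStats(m)
for j in range(1,c):
    if st[j,4]>300:
        q=P[lab==j];cn,_=cv2.findContours((lab==j).astype(np.uint8),0,2);(u,v),rad=cv2.minEnclosingCircle(cn[0])
        print(st[j],(u,v,rad),'z',np.median(q[:,2]),'mid',(q.min(0)+q.max(0))/2,np.ptp(q,axis=0),'plane',plane('wrist',u,v,.178),plane('wrist',*ce[j],.178))
E
```

```text
width: 0.0853
t 14.23 pos [ 0.54   -0.2126  0.245 ] yaw 22.5 w 0.0853 F [-0.5  1.  -0.6] q [ 0.4   0.41 -0.13  1.71  0.05  1.03 -0.92]
total [0.87 0.37 0.07] turn [ 0.009 -0.001  0.007] row x1 [0.872 0.368 0.07 ] [ 0.009 -0.001  0.007]
[ 265  191   71   72 3996] (300.0913391113281, 226.70718383789062, 36.40463638305664) z 0.18007728135238876 mid [ 0.55920474 -0.22538446  0.25402891] [0.08735491 0.07437125 0.27154652] plane [ 0.54626106 -0.22769082  0.178     ] [ 0.54604754 -0.22784753  0.178     ]
```

View pics/w7.png

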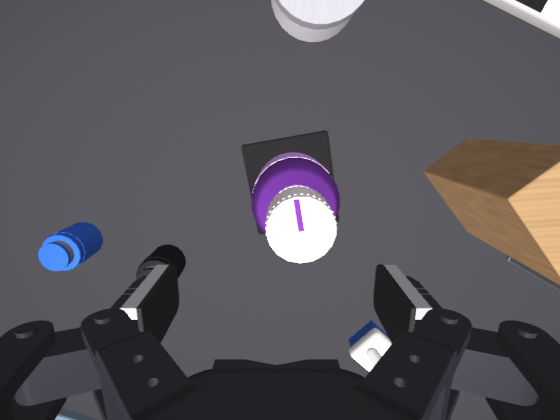

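The cap centre is at (300,227) → about (0.545,-0.228), pointer toward the image top. Neighbours are clear.

```bash
H="python3 -m handwheel"
$H '[[0.2,0.4,0.05,0.009,0,0.007,1],[0.6,0,0,0,0,0,1],[0.4,0,0,0,0,0,1],[0,0,0,0,0,0,1]]' | tail -1
python3 to.py 0.5445 -0.228 0.150
```

```text
width: 0.085
t 14.62 pos [ 0.5474 -0.2236  0.1966] yaw 22.4 w 0.0850 F [-0.3  0.6 -0.6] q [ 0.41  0.48 -0.12  1.73  0.07  0.93 -0.92]
total [1.17 0.07 0.12] turn [ 0.008 -0.006 -0.002] row x1 [1.165 0.072 0.117] [ 0.008 -0.006 -0.002]
```

```bash
H="python3 -m handwheel"
$H '[[0.3,0.07,0.11,0.008,-0.006,-0.002,1],[0.5,0,0,0,0,0,1],[0.3,0,0.05,0,0,0,1],[0.05,0,0,0,0,0,1]]' | tail -1
python3 to.py 0.5445 -0.228 0.150
```

```text
width: 0.0854
t 14.95 pos [ 0.5441 -0.2279  0.1494] yaw 22.1 w 0.0854 F [-0.3  0.   0.3] q [ 0.41  0.54 -0.12  1.77  0.08  0.84 -0.93]
total [-0.01  0.01 -0.01] turn [ 0.001 -0.001 -0.001] row x1 [-0.014  0.007 -0.008] [ 0.001 -0.001 -0.001]
```

```bash
H="python3 -m handwheel"
$H '[[0.02,0,0,0,0,0,0],[0.02,0,0,0,0,0,0],[0.02,0,0,0,0,0,0],[0.02,0,0,0,0,0,0],[0.02,0,0,0,0,0,0]]' 80| tail -1
$H '[[0.02,0,0,0,0,0,0],[0.0,0,0,0,0,0,0]]' | tail -2
python3 to.py 0.5445 -0.228 0.140
```

```text
width: 0.0462
contact_force: [0.7, -0.7, -4.3]
width: 0.0457
t 15.53 pos [ 0.5451 -0.2284  0.1479] yaw 22.1 w 0.0457 F [ 0.7 -0.7 -4.3] q [ 0.41  0.54 -0.12  1.77  0.08  0.84 -0.93]
total [ 0.2  -0.01  0.01] turn [ 0.001 -0.002 -0.003] row x1 [ 0.197 -0.014  0.011] [ 0.001 -0.002 -0.003]
```

```bash
H="python3 -m handwheel"
$H '[[0.12,0,0,0,0,0,0],[0.1,0,0,0,0,0,0],[0.06,0,0,0,0,0,0]]' | tail -2
python3 to.py 0.5445 -0.228 0.139
```

```text
contact_force: [-8.4, 3.4, 19.8]
width: 0.0463
t 15.78 pos [ 0.5453 -0.2283  0.1434] yaw 22.1 w 0.0463 F [-8.4  3.4 19.8] q [ 0.41  0.54 -0.12  1.77  0.08  0.83 -0.93]
total [ 0.11 -0.01  0.02] turn [ 0.001 -0.002 -0.004] row x1 [ 0.11  -0.014  0.016] [ 0.001 -0.002 -0.004]
```

```bash
H="python3 -m handwheel"
$H '[[0.1,0,0,0,0,0,0]]' 110| tail -4;$H '[[0.1,0,0,0,0,0,0]]' | tail -4; $H '[[0.08,0,0,0,0,0,0]]' | tail -4
python3 to.py 0.5445 -0.228 0.139
```

```text
eef_pos: [0.5453, -0.2283, 0.1418]
tool_rot: [0.695, 0.134, -0.693, 0.137]
contact_force: [-12.3, 4.4, 32.7]
width: 0.0456
eef_pos: [0.5453, -0.2283, 0.1412]
tool_rot: [0.695, 0.134, -0.693, 0.137]
contact_force: [-15.9, 5.5, 34.2]
width: 0.0456
eef_pos: [0.5453, -0.2283, 0.1411]
tool_rot: [0.695, 0.134, -0.693, 0.137]
contact_force: [-10.3, 4.1, 24.2]
width: 0.0455
t 16.03 pos [ 0.5453 -0.2283  0.1411] yaw 22.1 w 0.0455 F [-10.3   4.1  24.2] q [ 0.4   0.55 -0.11  1.77  0.08  0.82 -0.94]
total [ 0.05 -0.01  0.02] turn [ 0.002 -0.002 -0.005] row x1 [ 0.052 -0.015  0.015] [ 0.002 -0.002 -0.005]
```

```bash
cat > capz.py <<'E'
from h import *
import sys
p,d=cams.grab_frame('wrist'); P=pts('wrist',d)
if len(sys.argv)>1: cv2.imwrite('pics/%s.png'%sys.argv[1],p[...,::-1])
hsv=cv2.cvtColor(p,cv2.COLOR_RGB2HSV); e=r.state()['eef_pos']
n=np.hypot(P[...,0]-e[0],P[...,1]-e[1])<.02
m=n&(hsv[...,1]<60)&(hsv[...,2]>150)&(P[...,2]>.1); q=P[m]
A=np.c_[q[:,:2]-e[:2],np.ones(len(q))]; c,*_=np.linalg.lstsq(A,q[:,2],rcond=None)
print('cap top z med %.4f'%np.median(q[:,2]),len(q),'plane slopes',c.round(3),'mid',np.median(q[:,:2],0).round(4),'tcp',e.round(4))
l=n&(hsv[...,1]>90)&(abs(hsv[...,0].astype(int)-137)<15)&(P[...,2]>.1); q=P[l]
if len(q)>10:
    v=q[:,:2].mean(0)-e[:2]; print('pointer az %.1f'%np.degrees(np.arctan2(v[1],v[0])),len(q),v.round(4))
E
python3 capz.py; python3 to.py 0.5445 -0.228 0.139
```

```text
cap top z med 0.1727 7012 plane slopes [-0.003 -0.     0.173] mid [ 0.545 -0.229] tcp [ 0.5453 -0.2283  0.141 ]
pointer az 31.1 495 [0.0085 0.0052]
t 16.08 pos [ 0.5453 -0.2283  0.141 ] yaw 22.1 w 0.0454 F [-11.6   3.1  26.3] q [ 0.4   0.55 -0.11  1.77  0.08  0.82 -0.94]
total [ 0.05 -0.02  0.02] turn [ 0.002 -0.002 -0.005] row x1 [ 0.05  -0.015  0.016] [ 0.002 -0.002 -0.005]
```

```bash
H="python3 -m handwheel"
$H '[[0.09,0,0.03,0,0,0,0],[0.07,0,0,-0.06,0,0,0],[0.07,0,0,-0.08,0,0,0],[0.07,0,0,-0.08,0,0,0]]' | tail -4
python3 capz.py; python3 to.py 0.5445 -0.228 0.139 22
```

```text
eef_pos: [0.546, -0.2275, 0.139]
tool_rot: [0.676, 0.21, -0.672, 0.215]
contact_force: [-6.6, -0.5, 13.7]
width: 0.0458
cap top z med 0.1703 7001 plane slopes [ 0.    -0.002  0.17 ] mid [ 0.5456 -0.2281] tcp [ 0.546  -0.2276  0.1387]
pointer az 44.7 497 [0.007  0.0069]
t 16.47 pos [ 0.546  -0.2276  0.1387] yaw 35.3 w 0.0456 F [-5.1  1.5 13.6] q [ 0.44  0.55 -0.17  1.77  0.13  0.82 -0.74]
total [-0.01 -0.01  0.04] turn [ 0.233 -0.005 -0.008] row x1 [-0.007 -0.012  0.037] [ 0.233 -0.005 -0.008]
```

```bash
H="python3 -m handwheel"
$H '[[0.05,0,0.03,-0.09,0,0,0],[0.05,0,0.01,-0.1,0,0,0],[0.05,0,0,-0.1,0,0,0],[0.05,0,0,-0.1,0,0,0],[0.05,0,0,-0.1,0,0,0]]' | tail -4
python3 capz.py; python3 to.py 0.5445 -0.228 0.139 22
```

```text
eef_pos: [0.5457, -0.2267, 0.1381]
tool_rot: [0.602, 0.372, -0.597, 0.377]
contact_force: [-8.3, 2.9, 18.6]
width: 0.0457
cap top z med 0.1697 7014 plane slopes [ 0.004 -0.001  0.17 ] mid [ 0.5451 -0.2269] tcp [ 0.5457 -0.2268  0.1381]
pointer az 75.0 500 [0.0025 0.0094]
t 16.93 pos [ 0.5457 -0.2268  0.1381] yaw 64.4 w 0.0453 F [-8.5  2.6 20.6] q [ 0.54  0.56 -0.3   1.77  0.21  0.83 -0.31]
total [-0.02 -0.01  0.04] turn [ 0.74  -0.005 -0.009] row x1 [-0.023 -0.012  0.04 ] [ 0.74  -0.005 -0.009]
```

```bash
H="python3 -m handwheel"
$H '[[0.04,-0.02,0.02,-0.1,0,0,0],[0.04,-0.01,0,-0.1,0,0,0],[0.04,0,0,-0.1,0,0,0],[0.03,0,0,-0.1,0,0,0],[0.02,0,0,-0.09,0,0,0]]' | tail -4
python3 -c "
from h import *;print(r.state()['torque'])"
python3 capz.py; python3 to.py 0.5445 -0.228 0.139 22
```

```text
eef_pos: [0.5453, -0.2268, 0.1384]
tool_rot: [0.489, 0.509, -0.484, 0.517]
contact_force: [-4.8, 0.3, 7.3]
width: 0.0458
[ 0.30368152  0.98744266 -0.37791656]
cap top z med 0.1699 6993 plane slopes [ 0.007 -0.002  0.17 ] mid [ 0.5463 -0.2269] tcp [ 0.5453 -0.2268  0.1384]
pointer az 106.0 501 [-0.0027  0.0094]
t 17.40 pos [ 0.5453 -0.2268  0.1384] yaw 93.5 w 0.0456 F [-5.9  0.2 11. ] q [ 0.63  0.58 -0.42  1.77  0.3   0.84  0.13]
total [-0.02 -0.02  0.03] turn [ 1.248 -0.004 -0.014] row x1 [-0.015 -0.022  0.028] [ 1.248 -0.004 -0.014]
```

```bash
H="python3 -m handwheel"
$H '[[0.02,0,0,-0.07,0,0,0],[0.02,0,0,-0.05,0,0,0],[0.02,0,0,-0.03,0,0,0]]' | tail -3
python3 -c "
from h import *;print(r.state()['torque'])"
python3 capz.py; python3 to.py 0.5445 -0.228 0.139 22
```

```text
tool_rot: [0.445, 0.547, -0.442, 0.555]
contact_force: [-5.3, -0.6, 9.2]
width: 0.0459
[-0.00263601  1.2216626  -0.21908727]
cap top z med 0.1700 7013 plane slopes [ 0.005 -0.006  0.17 ] mid [ 0.5452 -0.2277] tcp [ 0.5444 -0.2275  0.1385]
pointer az 114.7 498 [-0.0041  0.0089]
t 17.70 pos [ 0.5444 -0.2275  0.1385] yaw 102.4 w 0.0458 F [-5.3  0.6 10.8] q [ 0.65  0.59 -0.45  1.77  0.33  0.85  0.26]
total [-0.01  0.    0.01] turn [ 1.403e+00 -1.000e-03 -1.300e-02] row x1 [-0.012  0.001  0.014] [ 1.403e+00 -1.000e-03 -1.300e-02]
```

```bash
H="python3 -m handwheel"
$H '[[0.02,0,0,-0.05,0,0,0],[0.02,0,0,-0.05,0,0,0]]' | tail -3
python3 -c "
from h import *;print(r.state()['torque'])"
python3 capz.py; python3 to.py 0.5445 -0.228 0.139 22
```

```text
tool_rot: [0.418, 0.567, -0.416, 0.575]
contact_force: [-3.7, 2.8, 8.6]
width: 0.0458
[ 0.72879557  0.71319736 -3.4488365 ]
cap top z med 0.1701 6980 plane slopes [ 0.006 -0.002  0.17 ] mid [ 0.5448 -0.2279] tcp [ 0.544  -0.2277  0.1386]
pointer az 119.4 494 [-0.0048  0.0084]
t 17.92 pos [ 0.544  -0.2277  0.1386] yaw 107.8 w 0.0453 F [-3.2  2.7  9.7] q [ 0.67  0.59 -0.48  1.76  0.35  0.86  0.35]
total [-0.01  0.01  0.01] turn [ 1.497 -0.002 -0.012] row x1 [-0.011  0.01   0.01 ] [ 1.497 -0.002 -0.012]
```

Firm stop reached (moment −3.4 N m). Relieving the twist slightly, then lifting.

```bash
H="python3 -m handwheel"
$H '[[0,0,0,0.04,0,0,0],[-0.15,0,0,0,0,0,0],[-0.2,0,0,0,0,0,0],[-0.2,0,0,0,0,0,0]]' | tail -3
python3 capz.py; python3 to.py 0.5445 -0.228 0.21 105
```

```text
tool_rot: [0.435, 0.558, -0.427, 0.563]
contact_force: [11.0, -2.2, -31.0]
width: 0.0453
cap top z med 0.1871 6996 plane slopes [ 0.01  -0.001  0.187] mid [ 0.5447 -0.2277] tcp [ 0.5439 -0.2276  0.1558]
pointer az 118.2 513 [-0.0047  0.0087]
t 18.30 pos [ 0.5439 -0.2276  0.1558] yaw 104.9 w 0.0452 F [-1.2  1.5  2.3] q [ 0.68  0.57 -0.48  1.75  0.32  0.89  0.32]
total [-1.35  0.03  0.01] turn [-0.002 -0.    -0.014] row x1 [-1.355  0.03   0.014] [-0.002 -0.    -0.014]
```

```bash
H="python3 -m handwheel"
$H '[[-0.2,0,0,0,0,-0.01,0],[-0.3,0,0,0,0,0,0],[-0.3,0,0,0,0,0,0],[-0.3,0,0,0,0,0,0]]' | tail -3
python3 capz.py; python3 to.py 0.5445 -0.228 0.222 105
```

```text
tool_rot: [0.432, 0.561, -0.429, 0.561]
contact_force: [0.2, -0.8, 0.2]
width: 0.0452
cap top z med 0.2341 7009 plane slopes [ 0.001 -0.     0.234] mid [ 0.5459 -0.2278] tcp [ 0.5451 -0.2276  0.2026]
pointer az 111.9 1049 [-0.0039  0.0097]
t 18.68 pos [ 0.5451 -0.2276  0.2026] yaw 105.0 w 0.0457 F [1. 0. 2.] q [ 0.69  0.51 -0.5   1.71  0.28  0.98  0.35]
total [-0.48 -0.01  0.01] turn [ 0.     0.    -0.006] row x1 [-0.485 -0.013  0.006] [ 0.     0.    -0.006]
```

```bash
H="python3 -m handwheel"
$H '[[-0.25,0,0,0,0,-0.006,0],[-0.15,0,0,0,0,0,0],[0,0,0,0,0,0,0],[0,0,0,0,0,0,0],[0,0,0,0,0,0,0]]' | tail -3
$H '[[0,0,0,0,0,0,0],[0,0,0,0,0,0,0],[0,0,0,0,0,0,0]]' | tail -3
python3 capz.py; python3 to.py 0.5445 -0.228 0.222 105
python3 - <<'E'
from h import *
p,d=cams.grab_frame('scene'); cv2.imwrite('pics/s2.png',cv2.resize(p,(800,600))[...,::-1])
E
```

```text
tool_rot: [0.431, 0.559, -0.43, 0.564]
contact_force: [-0.3, -0.3, 0.4]
width: 0.0452
tool_rot: [0.43, 0.559, -0.43, 0.563]
contact_force: [-0.0, 0.8, -1.1]
width: 0.0452
cap top z med 0.2537 7006 plane slopes [-0.    -0.004  0.254] mid [ 0.5461 -0.2285] tcp [ 0.5452 -0.2283  0.2222]
pointer az 116.3 1469 [-0.0042  0.0085]
t 19.40 pos [ 0.5452 -0.2283  0.2222] yaw 105.0 w 0.0451 F [-0.4 -0.5  0.3] q [ 0.69  0.49 -0.5   1.69  0.27  1.02  0.36]
total [ 0.01 -0.02 -0.01] turn [ 0.001  0.004 -0.003] row x1 [ 0.006 -0.016 -0.012] [ 0.001  0.004 -0.003]
```

View pics/s2.png

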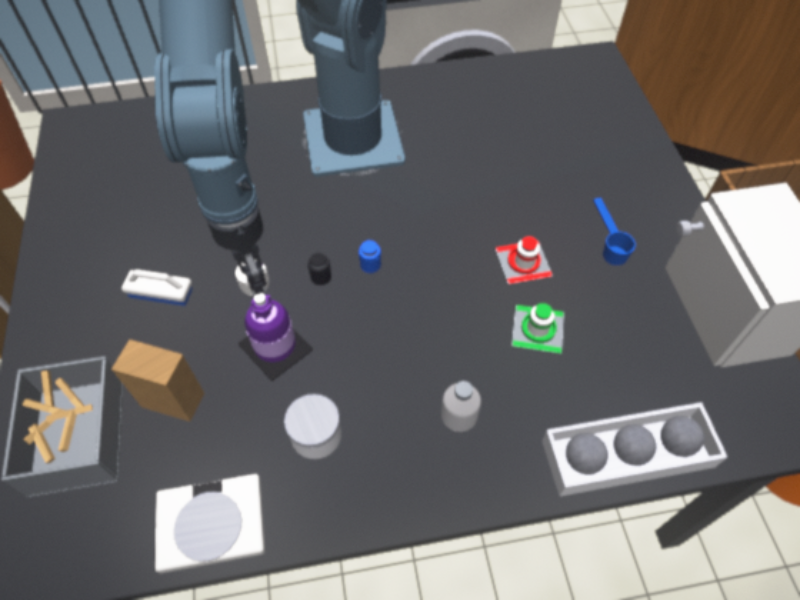

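The scene shows the cap held above the open bottle (neck visible at (262,300)). The green and red cartridges stand upright in their nests at (541,325) and (526,255), and everything else is undisturbed. Handing in.

```bash
python3 -c "
from rig import workorder; print(workorder.finish_job())"
```

```text
the job is handed in; nothing more can be done
None
```

The job is done and handed in at about 19.5 s. Both cartridges stand in their nests, and the cap is off and held above the open bottle.

**Cartridges:** Wrist pictures taken after each release showed green within about 1 mm of its cup's centre and red within about 3 mm. Both looked upright in the last scene picture.

**Cap:** I gripped it, pressed it about 10 mm and turned it anticlockwise. It reached the firm stop, with a moment of about 3.4 N m. It then lifted free. The last check had the cap top 74 mm above its closed height, level to about 0.2°, and within about 2 mm of the bottle axis. The wrist force was about 0 by then.

**Readings that disagreed or stood out:**
- **Turn angle:** the pointer showed about 88° of turn at the stop, against the stated 64 to 82°. Play, slip in the grip or the pointer measurement could explain it.
- **Force peaks:** setting down red briefly reached about 47 N at the wrist, through the held cartridge. Pressing the cap reached about 34 N and lifting it about 31 N. All are below the 120 N wrist limit.
- **Camera calibration:** the top and wrist cameras differed by 2 to 4 mm, so I used values in between.

In the last scene picture, nothing else on the shelf looked moved.

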